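Set the stage carriage one spacer block off its end stop

ROBOT

A 6-joint arm with a two-finger parallel gripper is mounted at the origin on the work surface. World frame = base frame: x ahead of the robot, y to its left, z up, the work surface at z = 0. Lengths are in m, angles in degrees, forces in N, time in s.
With the tool pointing down it reaches from about 0.3 to 0.775 m from the base axis. Payload 14.6 kg.
Tool frame: the origin (TCP) lies between the finger pads; the fingertips stand 14 mm ahead of it and the grasp point (between the pads) lies 5 mm behind it; z points along the fingers, y is the line along which they close (so a half turn about z gives the same grasp; the last joint's range is limited). The gripper opens to 94 mm and grips with 3 to 60 N. Pads are 16 mm wide; open, the fingers measure 119 mm over their backs; the gripper's body (75 mm by 177 mm) begins 78 mm behind the grasp point.
Start: joints at [-67.185, 17.183, 87.147, -0, 75.671, -3.816], TCP at [0.247, -0.492, 0.219] pointing down, gripper open.
Joint ranges: [-173.82, 173.82], [-45.26, 126.66], [13.44, 144.39], [-59.66, 239.66], [0, 175.72], [-146.38, 146.38]. Speed limits (degrees/s): [127.2, 127.2, 147.25, 180, 180, 180].

INTERFACE

Orientations are given as [roll, pitch, yaw] about the fixed x, y, z axes, in that order (R = Rz(yaw) Ry(pitch) Rx(roll)).
In Python, from cell import status, grab_frame, env gives the robot as it stands.
- The arm moves only by the shell command python3 -m creep 'ROWS' [FORCE]. ROWS is JSON, a list of rows, each a list of 3 entries, a list of its own where there are three numbers: the finger opening in mm, from 0 to 94, then the shift along the tool's x, y, z in units of 25 mm (1.0 is 25 mm), then the turn about the tool's z in units of 8 degrees (1.0 is 8 degrees). In form: [[jaw, [dx, dy, dz], twist], ...]. A call has 1 to 5 rows; each row is the pose to reach, as a shift and turn from the pose commanded when the call began, along the tool's axes at that moment; what a row does not reach only later rows make up. A row lasts 1/8 s, in which the tool goes at most 62.5 mm and 10.7 degrees, less where a joint would pass 70% of its speed; a pose out of reach is approached as far as the arm can. A call with a gripper value outside its range is refused whole. The fingers move at their own pace and stop on an object; FORCE is the grip in N (left out, the last holds). Time passes only in rows, so rows that repeat a pose let the fingers close. It gives the time, the measured TCP pose, the force, the opening and the grip force at its end, in the units of the state.
- status.read_state(): the state, without advancing time (a new reading comes with each control period).
- grab_frame(name): name is "scene" or "top" or "wrist"; returns a dict with "pixels" (400x640x3 uint8, red, green, blue), "K" (3x3 intrinsics, pixels), "world_to_cam" (4x4, takes a point from world to camera coordinates). Camera axes: x right, y down, z forward; pixel columns grow to the right and rows downward; lengths in m; the calibration is good to about 2 mm. A picture is of the moment at which its call begins. There is no depth.
- env.job_done(): hands the job in; it is judged then, once.
The state is a dict: "time": time; "joint_pos": joint angles; "dq": joint speeds; "effort": joint torques, N m; "ee_pos": TCP position; "eef_rot": TCP orientation; "contact_force": force on the tool from outside, world axes, zero at the start; "ft_torque": the same for the moment, N m; "grip_width": opening from 0.0 (shut) to 1.0 (fully open); "finger_force": force on a finger pad.
Only numpy, scipy, OpenCV 4.12 (cv2) and the standard library are available. Lean on these libraries where they do the work, as an engineer would, in place of code of your own. Each camera call takes 0.05 s, during which the arm holds its last target. There are 200 camera calls.

TASK

Set the carriage of the linear stage exactly one long spacer block away from the end stop: lay the longer of the two aluminium spacer blocks flat on the stage bed, lengthwise in the space between carriage and stop, then wind the handwheel until the carriage closes up on the block and nips it against the stop, with no gap left at either end. Move the carriage only by the handwheel, not by pushing it, and leave the block there, closed in between the two; the shorter block stays where it is.

Things in the scene. Friction and masses are not known exactly. Their poses are not given: they have to be found in the camera images.
- stage: Screw-driven linear stage fixed on the bench. Its bed: two flat ways, together 80 mm wide and 320 mm long, tops 57 mm above the bench, a 20 mm open channel between them. Origin: at bench level under the bed's centre line, 135 mm before the stop's face; +y runs along the bed from handwheel to stop, x across it. Base plate 150 mm wide, y -235 to +195 mm.
- end_stop: Steel block clamped across the bed's far end, 80 mm wide, 45 mm high; its flat face looks to -y, at the carriage. Origin: on the bed's surface at the middle of that face; axes as the stage's. It does not move.
- carriage: Black carriage that slides along the bed (y), with a flat steel face, 80 mm wide and 50 mm high, that looks to +y, at the stop; 75 mm long behind it, a low fibre clamp on top. Origin: on the bed's surface at the middle of that face; axes as the stage's. The faces start 120 to 150 mm apart. The wheel's friction holds it where it is left.
- long_block: The longer spacer block, plain aluminium, 50 mm wide (x), 100 mm long (y), 36 mm high, about 0.5 kg, three screw holes in its top. Origin: centre of its underside. It starts flat on the bench to the left of the stage, in one of two spots, up to 0.6 rad of yaw. Lying on the bed its origin is 57 mm above the bench; nipped, it is 50 mm from the stop's face.
- short_block: The shorter spacer block, alike but 70 mm long (y) and with two holes. Origin: centre of its underside. It is in the other of the two spots; not wanted.
- handwheel (a joint): Angle of the handwheel (rad), 0 to 40.8, at the start 3 to 12.5. It grows clockwise seen from above, which drives the carriage towards the stop, 20 mm a turn. At 0 the crank handle stands on the stage's +y side of the axis, the faces 160 mm apart. Winding takes about 1.3 N at the handle; once the block is nipped it comes up firm, some 7 N more for every 0.1 rad: 5 to 8 N is plenty.
- wheel_centre (a point): Point on the handwheel's vertical axis, 172 mm above the bench, level with crank_grip. The steel wheel below it has three spokes and a rim 113 mm across, the rim's top 134 mm above the bench; it stands on a black gearbox at the bed's -y end, 167 mm from the stage's origin. Nothing there is higher but the crank handle.
- crank_grip (a point): Where to take the crank handle: a black upright cylinder, 22 mm across and 65 mm tall (136 to 201 mm above the bench), on the wheel's rim 50 mm from the wheel's axis. It spins freely on its own pin, so the gripper need not turn while winding. The point is on the handle's axis, 172 mm above the bench.
Mind the look-alikes: they are no part of the job. What is shaped like the long_block but blue is not meant.

How it is judged (in metres and radians):
On the way, in this order (a step that is already met when the one before it is completed fails the run):
1. the long block lies flat, lengthwise and let go on the bed between carriage and stop, the carriage not yet closed up on it (x of long_block in the frame of stage between -0.012 and 0.012 m and z of long_block in the frame of stage between 0.054 and 0.06 m and angle between long_block's own z axis and vertical below 0.06 rad and angle between the y axis of long_block and the y axis of stage, either way round below 0.25 rad and y of long_block in the frame of stage between 0 and 0.088 m and contact force between the fingers and long_block below 0.1 N), for 0.2 s.
2. the carriage presses on the block and the block on the stop (contact force between each of carriage, end_stop and long_block above 1 N and y of carriage in the frame of end_stop between -0.1015 and -0.0975 m and y of long_block in the frame of end_stop between -0.0515 and -0.0485 m), for 0.2 s.
At the end, for the whole second after the job is handed in: The long block lies flat and lengthwise on the bed (within 12 mm of its centre line, square within 0.04 rad), released and at rest, its ends within 1.5 mm of touching both the stop and the carriage (faces 97.5 to 101.5 mm apart); the short block has moved less than 30 mm (x of long_block in the frame of stage between -0.012 and 0.012 m and z of long_block in the frame of stage between 0.054 and 0.06 m and angle between long_block's own z axis and vertical below 0.06 rad and y of carriage in the frame of end_stop between -0.1015 and -0.0975 m and y of long_block in the frame of end_stop between -0.0515 and -0.0485 m and angle between the y axis of long_block and the y axis of stage, either way round below 0.04 rad and linear speed of long_block below 0.01 m/s and distance of short_block from where it was at the start of the episode below 0.03 m).
It fails at once if the carriage is pushed by the robot itself (over 10 N) (contact force between any of the arm, the fingers and carriage above 10 N).
It fails at once if the short block is moved more than 30 mm (distance of short_block from where it was at the start of the episode above 0.03 m).
It also fails if it takes over 72 s, if anything falls off the work surface, if the arm or the gripper's body presses on something with over 40 N, if the wrist force passes 120 N, or if a joint passes its speed limit or range.

## Working session

There is one attempt and no reset: what is moved stays moved. The work goes in short steps, Python scripts to look and compute and a shell command to move; the robot and the scene stay as the last step left them, time stands still between calls to the robot, and variables do not carry over. Pictures are saved under pics/ and viewed, at most 10 in all, crops included, and the job is handed in when it is done.

```bash
mkdir -p pics; ls; python3 - <<'E'
from cell import status, grab_frame
import cv2,numpy as np
s=status.read_state();print({k:np.round(v,3).tolist() for k,v in s.items()})
for n in("scene","top"):
    f=grab_frame(n);cv2.imwrite(f"pics/{n}0.png",f["pixels"][:,:,::-1]);print(n,f["K"],np.round(f["world_to_cam"],3))
E
```

```text
pics
{'time': 0.0, 'joint_pos': [-67.185, 17.217, 87.181, -0.003, 75.67, -3.816], 'dq': [0.037, -0.085, -0.015, 0.026, 0.123, -0.025], 'effort': [-0.001, -53.181, -35.273, 0.071, 0.024, -0.0], 'ee_pos': [0.246, -0.491, 0.219], 'eef_rot': [-179.933, -0.002, 26.631], 'contact_force': [0.397, 0.056, 0.447], 'ft_torque': [-0.051, -0.046, -0.02], 'finger_force': 0.0, 'grip_width': 1.0}
scene [[414.06735597   0.         315.4542466 ]
 [  0.         414.06735597 198.16508089]
 [  0.           0.           1.        ]] [[-0.84   0.543  0.008  0.319]
 [ 0.329  0.522 -0.787 -0.089]
 [-0.432 -0.658 -0.617  1.361]
 [ 0.     0.     0.     1.   ]]
top [[491.05446254   0.         319.50940048]
 [  0.         491.05446254 202.11052594]
 [  0.           0.           1.        ]] [[ 1.800e-02 -1.000e+00  1.000e-03  1.080e-01]
 [-9.980e-01 -1.800e-02 -6.700e-02  4.610e-01]
 [ 6.700e-02  0.000e+00 -9.980e-01  1.391e+00]
 [ 0.000e+00  0.000e+00  0.000e+00  1.000e+00]]
```

View pics/top0.png

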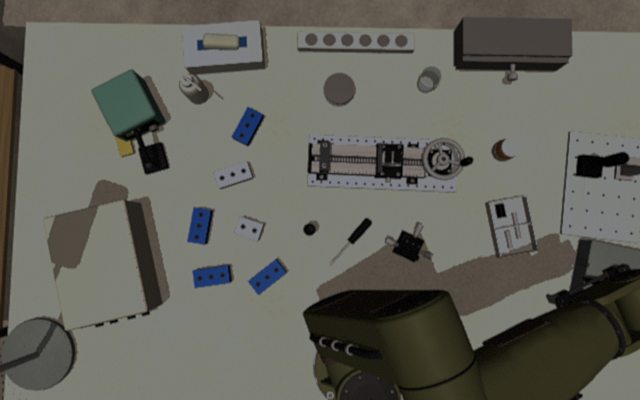

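View pics/scene0.png

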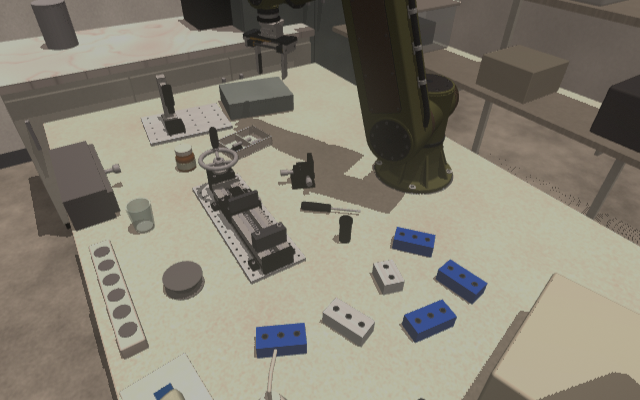

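The top view has two candidates for the long block: grey with 3 holes at (233,174), and grey with 2 holes at (250,228), which is the short block. The blue look-alikes are at (248,126), (200,225), (212,275) and (267,276). I choose (233,174). The stage has its stop at about (320,160), the carriage at about (390,160), the wheel at about (443,158) and the crank at about (467,161).

```bash
cat > h.py <<'E'
import numpy as np,cv2
from cell import status,grab_frame
def ray(f,u,v,z):
    W=np.array(f["world_to_cam"]);R=W[:3,:3];C=-R.T@W[:3,3]
    d=R.T@np.linalg.solve(np.array(f["K"]),[u,v,1.]);return C+d*(z-C[2])/d[2]
def proj(f,p):
    W=np.array(f["world_to_cam"]);q=np.array(f["K"])@(W[:3,:3]@np.array(p)+W[:3,3]);return q[:2]/q[2]
def save(f,name,c=None,s=1):
    im=f["pixels"][:,:,::-1]
    if c:im=im[c[1]:c[3],c[0]:c[2]]
    cv2.imwrite("pics/"+name,cv2.resize(im,None,fx=s,fy=s,interpolation=cv2.INTER_CUBIC))
E
python3 - <<'E'
from h import *
f=grab_frame("top");np.save("top.npy",f,allow_pickle=True)
save(f,"c1.png",(205,105,485,255),2.85)
g=cv2.cvtColor(f["pixels"],cv2.COLOR_RGB2GRAY)
for c in((205,150,262,200),(228,205,275,250)):
    s=g[c[1]:c[3],c[0]:c[2]]
    n,l,st,ce=cv2.connectedComponentsWithStats((s<85).astype(np.uint8))
    for i in range(1,n):
        if 4<=st[i,4]<60:
            u=ce[i]+c[:2];print(c,u,st[i,4],ray(f,*u,.036))
E
```

```text
(205, 150, 262, 200) [243.  170.5] 16 [0.5440151  0.33455743 0.036     ]
(205, 150, 262, 200) [232.375 174.   ] 16 [0.53351114 0.36435832 0.036     ]
(205, 150, 262, 200) [221.5 177.5] 16 [0.5230052  0.39483683 0.036     ]
(228, 205, 275, 250) [250.90909091 218.45454545] 22 [0.40858258 0.30851181 0.036     ]
(228, 205, 275, 250) [261.36842105 231.02631579] 38 [0.37378068 0.27818058 0.036     ]
(228, 205, 275, 250) [242.5 226. ] 16 [0.38695674 0.33158199 0.036     ]
(228, 205, 275, 250) [254.05263158 230.15789474] 19 [0.37585622 0.29879757 0.036     ]
```

View pics/c1.png

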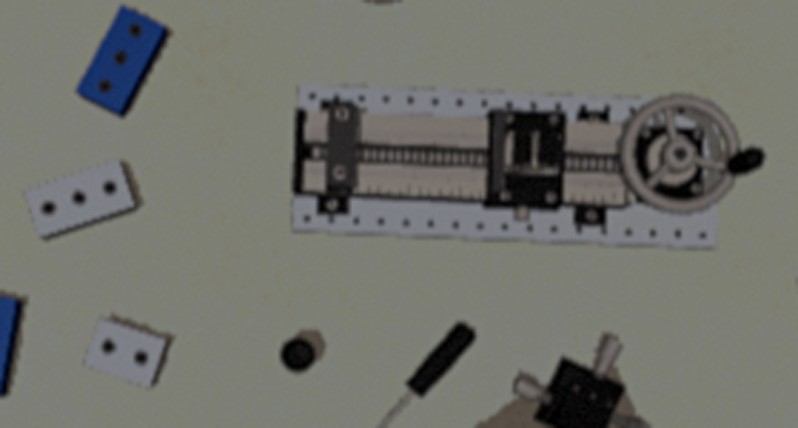

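Long block confirmed: grey, 3 holes, at crop (79,197). The stage runs left to right, with the stop face at crop u≈357, the carriage's steel face at u≈488 and the hub at (680,153).

```bash
cat >> h.py <<'E'
def go(x,y,z,yaw):
    s=status.read_state();p=np.array(s["ee_pos"]);from scipy.spatial.transform import Rotation as Ro
    R=Ro.from_euler("xyz",s["eef_rot"],degrees=True).as_matrix()
    d=R.T@(np.array([x,y,z])-p)/.025
    print("shift",np.round(d,2).tolist(),"twist",round(-(yaw-s["eef_rot"][2])/8,3))
E
python3 - <<'E'
from h import *
f=np.load("top.npy",allow_pickle=True).item()
P=lambda u,v,z:print((u,v),ray(f,205+u/2.85,105+v/2.85,z).round(4))
P(357,103,.102);P(357,193,.102);P(341,148,.102);P(488,112,.107);P(488,205,.107)
P(680,153,.13);P(680,153,.14);P(747,160,.172)
P(292,232,.012);P(716,247,.012);P(297,86,.012)
go(.5335,.3645,.30,109.2)
E
python3 -m creep '[[94,[0,0,-1.5],0],[94,[0,0,-3],0]]'
```

```text
(357, 103) [0.6197 0.09   0.102 ]
(357, 193) [0.5336 0.0886 0.102 ]
(341, 148) [0.5763 0.1045 0.102 ]
(488, 112) [ 0.6123 -0.034   0.107 ]
(488, 205) [ 0.5238 -0.0349  0.107 ]
(680, 153) [ 0.5727 -0.21    0.13  ]
(680, 153) [ 0.5711 -0.2075  0.14  ]
(747, 160) [ 0.5607 -0.2596  0.172 ]
(292, 232) [0.5043 0.1517 0.012 ]
(716, 247) [ 0.4967 -0.2763  0.012 ]
(297, 86) [0.6535 0.1495 0.012 ]
shift [25.61, -25.46, -3.22] twist -10.321
time: 0.4
ee_pos: [0.2464, -0.4914, 0.2951]
eef_rot: [-179.9, -0.0, 26.6]
contact_force: [-0.1, -0.1, 0.5]
grip_width: 1.0
finger_force: 0.0
```

```bash
python3 -m creep '[[94,[2.4,-2.4,0],-1.3],[94,[4.8,-4.8,0],-2.6],[94,[7.2,-7.2,0],-3.9],[94,[9.6,-9.6,0],-5.2],[94,[12,-12,0],-6.5]]'; python3 -c "
from h import *
go(.5335,.3645,.22,109.2)"
```

```text
time: 1.02
ee_pos: [0.3451, -0.1931, 0.2944]
eef_rot: [180.0, 0.0, 78.9]
contact_force: [1.4, -0.6, -0.4]
grip_width: 0.999
finger_force: 0.0
shift [23.34, 3.12, 2.98] twist -3.782
```

```bash
python3 -m creep '[[94,[2.3,0.3,0],-1.0],[94,[4.6,0.6,0],-2.0],[94,[6.9,0.9,0],-3],[94,[9.2,1.2,0],-3.78],[94,[11.6,1.5,0.5],-3.78]]';python3 -m creep '[[94,[2,0.7,0.5],0],[94,[2,0.7,0.5],0]]' >/dev/null;  python3 -c "
from h import *
go(.5335,.3645,.22,109.2)"
```

```text
time: 1.65
ee_pos: [0.4394, 0.0839, 0.2825]
eef_rot: [179.9, 0.0, 109.0]
contact_force: [1.2, -1.9, -0.2]
grip_width: 1.003
finger_force: 0.0
shift [7.34, 6.57, 1.92] twist -0.01
```

```bash
python3 -m creep '[[94,[2,1.8,0],0],[94,[3.7,3.3,0.5],0],[94,[5.5,4.9,1.2],0],[94,[7.3,6.5,1.9],0],[94,[7.3,6.5,1.9],0]]';python3 - <<'E'
from h import *
f=grab_frame("wrist");save(f,"w1.png");np.save("w1.npy",f,allow_pickle=True)
print(proj(f,[.5335,.3645,.036]),status.read_state()["ee_pos"])
E
```

```text
time: 2.52
ee_pos: [0.5342, 0.3613, 0.218]
eef_rot: [-179.7, 0.1, 109.0]
contact_force: [0.1, -1.7, -0.1]
grip_width: 1.001
finger_force: 0.0
[321.30152113 177.77491729] [0.53427808 0.35993468 0.21999307]
```

View pics/w1.png

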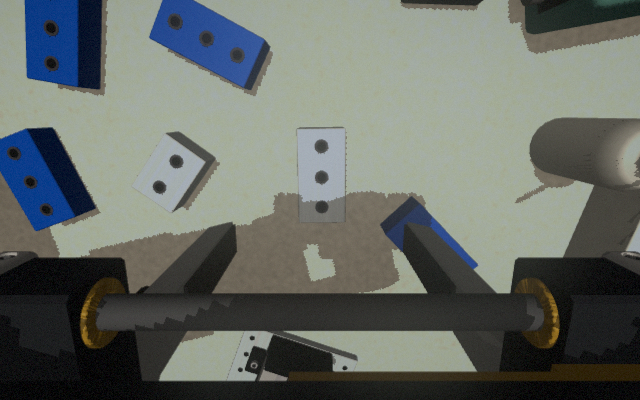

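Wrist view: grey block holes at (321,146), (322,178) and (322,207). This agrees with the prediction of (321,178), and the block is square to the tool. The nearest look-alike is the blue block at (415,235), and the fingers clear it.

```bash
python3 - <<'E'
from h import *
f=np.load("w1.npy",allow_pickle=True).item()
for p in((321.3,146),(321.8,178),(322,207)):print(ray(f,*p,.036))
go(.5335,.3645,.02,109.2)
E
```

```text
[0.52273248 0.39561759 0.036     ]
[0.53406947 0.36444451 0.036     ]
[0.54453868 0.33486894 0.036     ]
shift [0.19, 0.05, 8.0] twist -0.036
```

```bash
python3 -m creep '[[80,[0.17,0.03,2],-0.1],[80,[0.17,0.03,4],-0.1],[80,[0.17,0.03,6],-0.1],[80,[0.17,0.03,7.3],-0.1],[80,[0.17,0.03,8],-0.1]]' 30; python3 -m creep '[[80,[0,0,0],0],[40,[0,0,0],0],[40,[0,0,0],0],[40,[0,0,0],0],[40,[0,0,0],0]]' 30;python3 -m creep '[[40,[0,0,0],0],[40,[0,0,0],0],[40,[0,0,-0.5],0],[40,[0,0,-1.5],0],[40,[0,0,-3],0]]' 30
```

```text
time: 3.2
ee_pos: [0.5338, 0.3627, 0.022]
eef_rot: [180.0, 0.0, 109.6]
contact_force: [0.4, 0.4, 0.4]
grip_width: 0.854
finger_force: 0.0
time: 3.82
ee_pos: [0.5336, 0.3645, 0.0226]
eef_rot: [179.9, -0.0, 109.7]
contact_force: [-1.3, -1.0, 5.2]
grip_width: 0.53
finger_force: 30.0
time: 4.45
ee_pos: [0.5326, 0.3638, 0.0967]
eef_rot: [-179.8, 0.0, 109.7]
contact_force: [0.8, -0.1, -4.6]
grip_width: 0.529
finger_force: 30.0
```

```bash
python3 -m creep '[[40,[0,0,-2],0],[40,[0,0,-4],0],[40,[0,0,-6.1],0],[40,[0,0,-6.1],0]]' 30; python3 -c "
from h import *
go(.5755,.0253,.25,89)"
```

```text
time: 4.95
ee_pos: [0.5341, 0.3648, 0.2541]
eef_rot: [179.6, -0.1, 109.7]
contact_force: [-0.3, -0.3, -5.3]
grip_width: 0.531
finger_force: 30.0
shift [-13.34, -3.02, 0.13] twist 2.584
```

```bash
python3 -m creep '[[40,[-1.5,-0.3,0],0.5],[40,[-3.7,-0.8,0],1.1],[40,[-6,-1.35,0],1.7],[40,[-8.4,-1.9,0],2.3],[40,[-10.5,-2.4,0],2.58]]' 30;python3 -m creep '[[40,[-1.5,0.5,0],0],[40,[-2,0.5,0],0],[40,[-2,0.5,0],0]]' 30; python3 - <<'E'
from h import *
f=grab_frame("wrist");np.save("w2.npy",f,allow_pickle=True);save(f,"w2.png")
go(.5755,.0253,.25,89)
s=status.read_state();print(s["ee_pos"],s["eef_rot"])
for n,p in dict(stopTL=(.5366,.0893,.102),stopTR=(.6166,.0893,.102),stopbase=(.5766,.0893,.057),hub=(.5718,-.2125,.134)).items():print(n,proj(f,p))
E
```

```text
time: 5.58
ee_pos: [0.5645, 0.0947, 0.2478]
eef_rot: [-179.8, 0.0, 88.9]
contact_force: [-0.0, 0.3, -5.7]
grip_width: 0.531
finger_force: 30.0
time: 5.95
ee_pos: [0.5764, 0.0466, 0.2483]
eef_rot: [-179.9, -0.0, 89.0]
contact_force: [0.5, -0.3, -5.1]
grip_width: 0.529
finger_force: 30.0
shift [-0.88, -0.02, -0.05] twist 0.005
[0.57643366 0.0473925  0.24867205] [-1.79913368e+02 -1.52471568e-02  8.90402673e+01]
stopTL [276.15875362 143.02510757]
stopTR [363.71286705 141.52441525]
stopbase [319.93968001 138.83630349]
hub [320.13055809 440.59750121]
```

View pics/w2.png

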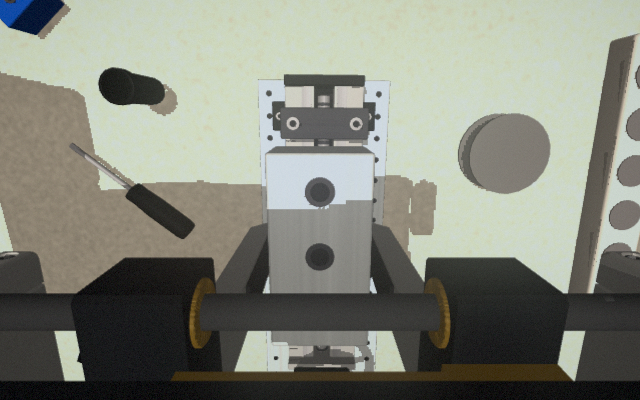

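Wrist view: block held square. The stop's near top edge runs about (281,138)–(369,137) and its bolts are at (293,124) and (356,124), so the stage centre line is at u≈324.5 against the block's 320. I'll refine that numerically.

```bash
python3 - <<'E'
from h import *
f=np.load("w2.npy",allow_pickle=True).item();g=cv2.cvtColor(f["pixels"],cv2.COLOR_RGB2GRAY)
for r in(128,133):print(r,list(zip(range(270,290),g[r,270:290])),g[r,360:378])
for c in(290,310,345,360):print(c,g[130:156,c])
for c in(290,360):print(c,g[100:118,c])
print(g[95,250:270],g[95,375:397])
print(g[250,258:276],g[250,362:380],g[170,258:276],g[170,362:382])
for p in((281,138),(369,136.5),(324.5,137)):print(ray(f,*p,.102))
print(ray(f,293,124,.102),ray(f,356,124,.102))
E
```

```text
128 [(270, np.uint8(215)), (271, np.uint8(216)), (272, np.uint8(201)), (273, np.uint8(70)), (274, np.uint8(79)), (275, np.uint8(76)), (276, np.uint8(75)), (277, np.uint8(77)), (278, np.uint8(74)), (279, np.uint8(77)), (280, np.uint8(78)), (281, np.uint8(96)), (282, np.uint8(100)), (283, np.uint8(97)), (284, np.uint8(100)), (285, np.uint8(99)), (286, np.uint8(99)), (287, np.uint8(97)), (288, np.uint8(122)), (289, np.uint8(175))] [130  88  82  98  97  99  96  91  74  69  71  74  70  78 124 214 216 215]
133 [(270, np.uint8(214)), (271, np.uint8(214)), (272, np.uint8(214)), (273, np.uint8(215)), (274, np.uint8(214)), (275, np.uint8(216)), (276, np.uint8(216)), (277, np.uint8(216)), (278, np.uint8(216)), (279, np.uint8(207)), (280, np.uint8(153)), (281, np.uint8(93)), (282, np.uint8(98)), (283, np.uint8(99)), (284, np.uint8(95)), (285, np.uint8(98)), (286, np.uint8(96)), (287, np.uint8(95)), (288, np.uint8(95)), (289, np.uint8(97))] [ 94  97  96  96  96  96  95  95 113 164 216 216 213 216 215 216 214 215]
290 [ 99 101  98  98  97  98  96  95  90 125 132 157 197 201 203 204 124 101
 103 10
[... 466 characters left out ...]
 199 168 107  93  98  97  95  97  98  99  98  97]
[213 213 211 211 214 211 213 210 201 216 216 215 214 213 216 211 194 125
  86  86] [200 109  81  82  80  91 149 215 213 216 214 216 214 211 192 212 212 212
 212 213 211 212]
[ 79  74  68  49  49  45  45  44  43  52  74 119 134 137 134 135 137 134] [138 140 136 138 138 136 137 132 114  54  49  48  50  52  48  52  62  74] [214 214 213 210 216 214 207 160 197 215 216 215 215 216 214 214 216 216] [213 216 214 215 215 214 212 214 215 215 208 176 164 215 213 214 216 216
 215 215]
[0.54122529 0.09376142 0.102     ]
[0.6213466 0.0937464 0.102    ]
[0.58086759 0.09398635 0.102     ]
[0.55260143 0.1060527  0.102     ] [0.60943589 0.10507978 0.102     ]
```

```bash
python3 - <<'E'
from h import *
f=np.load("w2.npy",allow_pickle=True).item()
print(ray(f,319.5,192,.263),ray(f,319.5,256,.263))
go(.5795,.028,.081,89)
E
```

```text
[0.57640464 0.0794748  0.263     ] [0.57586772 0.04802145 0.263     ]
shift [-0.78, 0.15, 6.71] twist 0.005
```

```bash
python3 -m creep '[[40,[-0.74,0.16,0],0],[40,[-0.74,0.16,2],0],[40,[-0.74,0.16,4],0],[40,[-0.74,0.16,5.6],0],[40,[-0.74,0.16,6.3],0]]' 30;python3 -m creep '[[40,[0,0,0],0],[40,[0,0,0],0]]' 30; python3 - <<'E'
from h import *
f=grab_frame("top");np.save("t2.npy",f,allow_pickle=True);save(f,"t2.png",(290,110,490,220),4)
go(.580,.029,.079,89)
E
```

```text
time: 6.62
ee_pos: [0.5798, 0.0284, 0.0898]
eef_rot: [-179.8, 0.0, 89.1]
contact_force: [0.5, 0.5, -4.3]
grip_width: 0.529
finger_force: 30.0
time: 6.88
ee_pos: [0.5815, 0.0282, 0.0938]
eef_rot: [179.8, -0.0, 89.0]
contact_force: [-0.3, 0.1, -4.5]
grip_width: 0.528
finger_force: 30.0
shift [0.03, -0.06, 0.59] twist 0.005
```

View pics/t2.png

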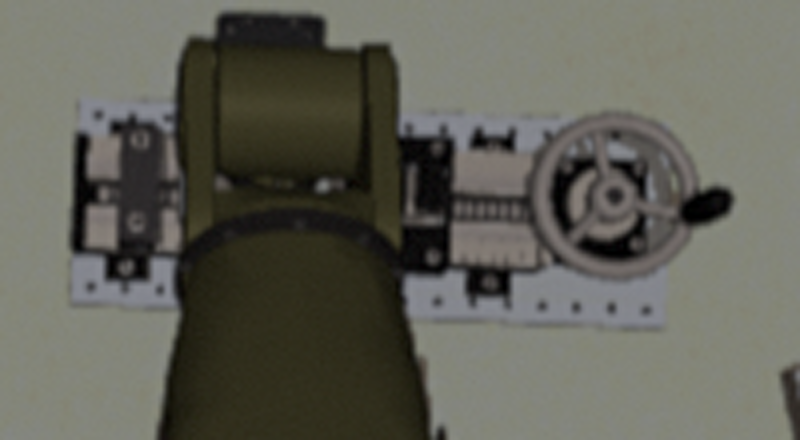

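The top view is occluded by the arm. There's no contact force with the block already below the face tops, so I lower it on.

```bash
python3 -m creep '[[40,[0,0,0.25],0],[40,[0,0,0.45],0],[40,[0,0,0.55],0],[40,[0,0,0.6],0],[40,[0,0,0.6],0]]' 30
```

```text
time: 7.55
ee_pos: [0.5805, 0.0282, 0.0794]
eef_rot: [180.0, 0.0, 89.0]
contact_force: [-16.5, -0.1, 25.1]
grip_width: 0.531
finger_force: 30.0
```

```bash
python3 -m creep '[[40,[0,0,-0.06],0],[66,[0,0,-0.06],0],[66,[0,0,-0.06],0],[66,[0,0,-0.06],0]]' 30;python3 -m creep '[[66,[0,0,-0.6],0],[66,[0,0,-2],0],[66,[0,0,-4],0],[66,[0,0,-6],0],[66,[0,0,-8],0]]' 30;python3 - <<'E'
from h import *
f=grab_frame("wrist");np.save("w3.npy",f,allow_pickle=True);save(f,"w3.png")
s=status.read_state();print(s["ee_pos"])
E
```

```text
time: 8.05
ee_pos: [0.5807, 0.0282, 0.0784]
eef_rot: [180.0, -0.0, 89.0]
contact_force: [-0.2, 1.1, -0.7]
grip_width: 0.7
finger_force: 0.0
time: 8.68
ee_pos: [0.5803, 0.0282, 0.2814]
eef_rot: [179.9, -0.0, 89.0]
contact_force: [0.2, 0.2, 0.3]
grip_width: 0.702
finger_force: 0.0
[0.58168327 0.02821096 0.28855912]
```

View pics/w3.png

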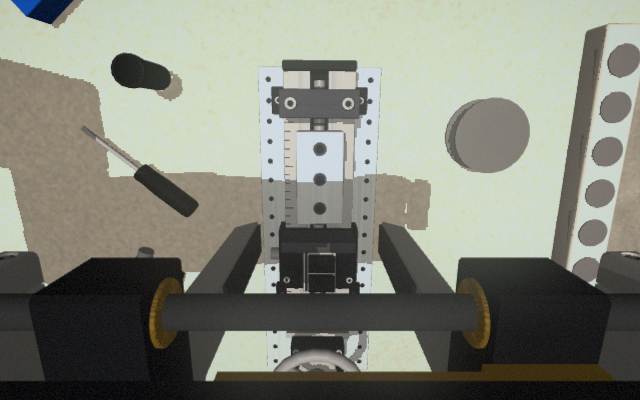

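Wrist view: the block lies lengthwise at (320,179) with clear gaps to the stop face (row ~117) and the carriage (row ~227). Next, the crank.

```bash
python3 -m creep '[[66,[-2,0,-1.2],0],[66,[-4.4,-0.1,-1.7],0],[66,[-6.8,-0.3,-1.7],0],[66,[-9.2,-0.5,-1.7],0],[66,[-11.3,-0.6,-1.7],0]]' 30;python3 -m creep '[[66,[0,0,0],0],[66,[0,0,0],0]]';python3 - <<'E'
from h import *
f=grab_frame("wrist");np.save("w4.npy",f,allow_pickle=True);save(f,"w4.png")
s=status.read_state();print(s["ee_pos"],s["eef_rot"],proj(f,(.565,-.2566,.201)),proj(f,(.5757,-.2095,.134)))
E
```

```text
time: 9.35
ee_pos: [0.5601, -0.2561, 0.322]
eef_rot: [179.9, 0.0, 89.0]
contact_force: [0.6, 0.7, 1.2]
grip_width: 0.704
finger_force: 0.0
time: 9.6
ee_pos: [0.5608, -0.2536, 0.3215]
eef_rot: [180.0, 0.0, 89.0]
contact_force: [-0.6, -0.1, -0.0]
grip_width: 0.697
finger_force: 0.0
[ 0.56097212 -0.25310863  0.32150366] [1.79965527e+02 4.35396981e-03 8.90777032e+01] [324.9777945  197.51026729] [333.73399355 137.45302021]
```

View pics/w4.png

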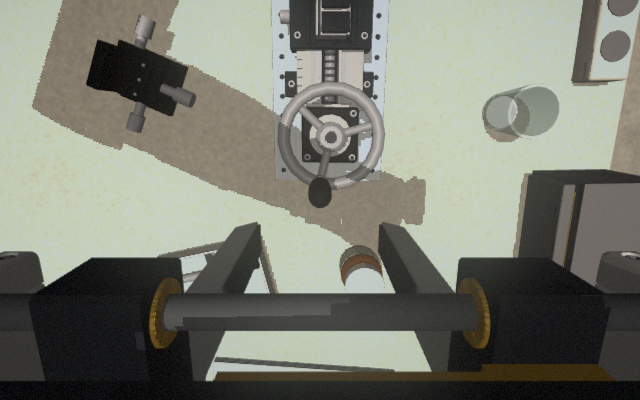

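Wrist view: hub at (331,138), rim spanning 279–385 across and 82–191 down, and the handle's top disc at about (319.5,196).

```bash
python3 - <<'E'
from h import *
f=np.load("w4.npy",allow_pickle=True).item()
g=f["pixels"].max(2);c=g[170:215,300:340];n,l,st,ce=cv2.connectedComponentsWithStats((c<75).astype(np.uint8))
for i in range(1,n):
    if st[i,4]>50:print(st[i]+[300,170,0,0,0],ce[i]+[300,170])
print("handle",ray(f,319.5,196,.201),"hub",ray(f,331,138,.134),"rim",ray(f,332,136.5,.130))
h=ray(f,319.5,196,.201);go(h[0],h[1],.168,89)
E
```

```text
[309 176  23  32 568] [319.49647887 191.97359155]
handle [ 0.56025405 -0.25516936  0.201     ] hub [ 0.57287819 -0.21001054  0.134     ] rim [ 0.57406427 -0.20875326  0.13      ]
shift [-0.08, -0.03, 6.14] twist 0.01
```

```bash
python3 -m creep '[[60,[-0.08,-0.03,1.5],0],[60,[-0.08,-0.03,3.5],0],[60,[-0.08,-0.03,5.2],0],[60,[-0.08,-0.03,6.1],0],[60,[-0.08,-0.03,6.1],0]]' 20;python3 -m creep '[[60,[0,0,0],0],[15,[0,0,0],0],[15,[0,0,0],0],[15,[0,0,0],0],[15,[0,0,0],0]]' 20; python3 - <<'E'
import numpy as np
t=lambda a,s:[[round(float(2*(np.cos(np.radians(a+s*k))-np.cos(np.radians(a)))),2),round(float(2*(np.sin(np.radians(a+s*k))-np.sin(np.radians(a)))),2)] for k in range(1,6)]
for a in(195,295,35,135,235,335):print(a,t(a,20))
E
```

```text
time: 10.28
ee_pos: [0.5599, -0.2546, 0.1675]
eef_rot: [-179.9, -0.1, 89.1]
contact_force: [0.3, -0.8, -0.3]
grip_width: 0.64
finger_force: 0.0
time: 10.9
ee_pos: [0.5601, -0.256, 0.1686]
eef_rot: [180.0, 0.0, 89.0]
contact_force: [-0.3, 0.7, 0.5]
grip_width: 0.251
finger_force: 0.0
195 [[0.29, -0.63], [0.78, -1.12], [1.41, -1.41], [2.11, -1.47], [2.78, -1.29]]
295 [[0.57, 0.4], [0.97, 0.97], [1.15, 1.64], [1.09, 2.33], [0.79, 2.96]]
35 [[-0.49, 0.49], [-1.12, 0.78], [-1.81, 0.85], [-2.48, 0.67], [-3.05, 0.27]]
135 [[-0.4, -0.57], [-0.58, -1.24], [-0.52, -1.93], [-0.22, -2.56], [0.27, -3.05]]
235 [[0.63, -0.29], [1.32, -0.35], [1.99, -0.17], [2.56, 0.22], [2.96, 0.79]]
335 [[0.18, 0.67], [0.12, 1.36], [-0.17, 1.99], [-0.67, 2.48], [-1.29, 2.78]]
```

```bash
python3 -m creep '[[15,[0,0,0],0],[15,[0,0,0],0]]' 20; python3 -m creep '[[15,[0.29,-0.63,0],0],[15,[0.78,-1.12,0],0],[15,[1.41,-1.41,0],0]]' 20
```

```text
time: 11.15
ee_pos: [0.5601, -0.256, 0.1685]
eef_rot: [180.0, 0.0, 89.0]
contact_force: [0.1, 0.8, 0.9]
grip_width: 0.225
finger_force: 20.0
time: 11.52
ee_pos: [0.5249, -0.2202, 0.1685]
eef_rot: [180.0, 0.0, 89.0]
contact_force: [9.5, 0.8, -2.8]
grip_width: 0.224
finger_force: 20.0
```

```bash
cat >> h.py <<'E'
def wind(a,hub,n=10,s=20,r=.05,p=None):
    p=np.array(status.read_state()["ee_pos"][:2]) if p is None else np.array(p)
    print("angle now",np.degrees(np.arctan2(*(p-hub)))+1)
    for k in range(1,n+1):
        t=np.radians(a+s*k-1);t=np.radians(a+s*k)
        w=np.array(hub)+r*np.array([np.sin(t+np.radians(1)),np.cos(t+np.radians(1))])
        d=(w-p)/.025;c,q=np.cos(np.radians(89)),np.sin(np.radians(89))
        print(a+s*k,[round(float(d[0]*c+d[1]*q),2),round(float(d[0]*q-d[1]*c),2)])
E
sed -i 's/t=np.radians(a+s\*k-1);//;s/)+1)$/)-1)/' h.py
python3 -c "
from h import *
wind(255,(.5752,-.2092),5)"
```

```text
angle now -103.36892181990831
275 [0.65, 0.01]
295 [1.32, 0.19]
315 [1.89, 0.59]
335 [2.29, 1.16]
355 [2.47, 1.83]
```

```bash
python3 -m creep '[[15,[0.65,0.02,0],0],[15,[1.32,0.19,0],0],[15,[1.88,0.59,0],0],[15,[2.28,1.16,0],0],[15,[2.46,1.83,0],0]]' 20;python3 -c "
from h import *
wind(355,(.5752,-.2092),5)"
```

```text
time: 12.15
ee_pos: [0.5725, -0.1579, 0.1685]
eef_rot: [-179.9, -0.1, 89.1]
contact_force: [-1.3, -4.7, 0.5]
grip_width: 0.224
finger_force: 20.0
angle now -4.060695093002057
375 [-0.12, 0.66]
395 [-0.41, 1.29]
415 [-0.9, 1.78]
435 [-1.53, 2.08]
455 [-2.23, 2.14]
```

```bash
python3 -m creep '[[15,[-0.12,0.66,0],0],[15,[-0.41,1.29,0],0],[15,[-0.9,1.78,0],0],[15,[-1.53,2.08,0],0],[15,[-2.23,2.14,0],0]]' 20;python3 -c "
from h import *
wind(455,(.5752,-.2092),5)"
```

```text
time: 12.78
ee_pos: [0.6235, -0.2163, 0.1684]
eef_rot: [-179.7, -0.0, 89.0]
contact_force: [-28.8, 5.8, 13.1]
grip_width: 0.227
finger_force: 20.0
angle now 97.34109630313156
475 [-0.6, -0.12]
495 [-1.16, -0.52]
515 [-1.56, -1.09]
535 [-1.74, -1.76]
555 [-1.68, -2.45]
```

```bash
python3 -c "
from h import *
wind(455,(.574,-.2088),5,p=(.6249,-.2144),r=.0495)"
```

```text
angle now 95.27841068346946
475 [-0.65, -0.25]
495 [-1.21, -0.64]
515 [-1.61, -1.2]
535 [-1.78, -1.87]
555 [-1.72, -2.55]
```

```bash
python3 -m creep '[[15,[-0.62,-0.2,0],0],[15,[-1.2,-0.6,0],0],[15,[-1.6,-1.17,0],0]]' 20;python3 -c "
from h import *
wind(515,(.574,-.2088),5)"
```

```text
time: 13.15
ee_pos: [0.5943, -0.2542, 0.1684]
eef_rot: [-179.9, -0.2, 89.1]
contact_force: [-6.4, 19.7, 8.4]
grip_width: 0.222
finger_force: 20.0
angle now 154.9563799076871
535 [-0.19, -0.67]
555 [-0.13, -1.36]
575 [0.16, -1.99]
595 [0.66, -2.48]
615 [1.29, -2.77]
```

```bash
python3 -m creep '[[15,[-0.15,-0.67,0],0],[15,[-0.09,-1.36,0],0],[15,[0.2,-1.98,0],0],[15,[0.7,-2.46,0],0],[15,[1.32,-2.75,0],0]]' 20;python3 -c "
from h import *
wind(615,(.574,-.2088),6)"
```

```text
time: 13.78
ee_pos: [0.5255, -0.2219, 0.1685]
eef_rot: [-179.9, 0.1, 89.0]
contact_force: [0.6, -1.6, -0.2]
grip_width: 0.228
finger_force: 20.0
angle now -106.06379210945515
635 [0.73, -0.06]
655 [1.4, 0.12]
675 [1.97, 0.52]
695 [2.37, 1.09]
715 [2.55, 1.76]
735 [2.49, 2.45]
```

```bash
python3 -m creep '[[15,[0.7,-0.06,0],0],[15,[1.38,0.12,0],0],[15,[1.94,0.52,0],0],[15,[2.34,1.09,0],0],[15,[2.34,1.09,0],0]]' 20;python3 -c "
from h import *
wind(695,(.574,-.2088),6,s=5)"
```

```text
time: 14.4
ee_pos: [0.5554, -0.1618, 0.1685]
eef_rot: [-180.0, -0.1, 89.1]
contact_force: [-2.8, 9.5, 4.6]
grip_width: 0.228
finger_force: 20.0
angle now -22.64004208517193
700 [0.01, 0.09]
705 [0.07, 0.26]
710 [0.1, 0.43]
715 [0.13, 0.6]
720 [0.13, 0.78]
725 [0.13, 0.95]
```

```bash
for i in 1; do python3 -m creep '[[15,[0.07,0.15,0],0],[15,[0.12,0.35,0],0],[15,[0.15,0.5,0],0],[15,[0.15,0.5,0],0]]' 20; done; python3 -m creep '[[15,[0.02,0.1,0],0],[15,[0.02,0.18,0],0],[15,[0.02,0.18,0],0]]' 20; python3 - <<'E'
from h import *
wind(720,(.574,-.2088),2,s=5)
E
```

```text
time: 14.9
ee_pos: [0.5676, -0.1587, 0.1685]
eef_rot: [-180.0, -0.1, 89.1]
contact_force: [-0.6, 9.9, 3.5]
grip_width: 0.224
finger_force: 20.0
time: 15.28
ee_pos: [0.572, -0.1584, 0.1685]
eef_rot: [180.0, -0.1, 89.1]
contact_force: [-0.6, 9.8, 2.6]
grip_width: 0.224
finger_force: 20.0
angle now -3.26872256554588
725 [-0.02, 0.29]
730 [-0.05, 0.46]
```

Not firm yet (Fx −0.6 N); keep inching.

```bash
for i in 1; do python3 -m creep '[[15,[0.03,0.06,0],0],[15,[0.03,0.12,0],0],[15,[0.03,0.12,0],0]]' 20; python3 -m creep '[[15,[0.0,0.06,0],0],[15,[0.0,0.12,0],0],[15,[0,0.12,0],0]]' 20; done
```

```text
time: 15.65
ee_pos: [0.575, -0.1582, 0.1685]
eef_rot: [180.0, -0.1, 89.1]
contact_force: [-0.3, 5.5, 2.9]
grip_width: 0.224
finger_force: 20.0
time: 16.02
ee_pos: [0.5774, -0.1584, 0.1685]
eef_rot: [-179.9, -0.1, 89.0]
contact_force: [-6.2, 5.7, 5.2]
grip_width: 0.226
finger_force: 20.0
```

```bash
python3 -m creep '[[15,[0,0.04,0],0],[15,[0,0.04,0],0],[15,[0,0.04,0],0],[15,[0,0.04,0],0]]' 20; python3 -m creep '[[15,[0,0,0],0],[40,[0,0,0],0],[40,[0,0,0],0],[40,[0,0,0],0],[40,[0,0,0],0]]' 20; python3 -m creep '[[60,[0,0,0],0],[60,[0,0,-1],0],[60,[0,0,-2.5],0],[60,[0,0,-4.5],0],[60,[0,0,-6],0]]'
```

```text
time: 16.52
ee_pos: [0.578, -0.1584, 0.1685]
eef_rot: [-179.9, -0.1, 89.0]
contact_force: [-9.0, 5.4, 5.9]
grip_width: 0.229
finger_force: 20.0
time: 17.15
ee_pos: [0.579, -0.1589, 0.1684]
eef_rot: [180.0, 0.0, 89.0]
contact_force: [0.7, -0.3, -0.7]
grip_width: 0.429
finger_force: 0.0
time: 17.77
ee_pos: [0.579, -0.1588, 0.3207]
eef_rot: [179.9, 0.0, 89.0]
contact_force: [-0.6, -0.7, 1.1]
grip_width: 0.638
finger_force: 0.0
```

```bash
python3 -m creep '[[60,[2,0,0],0],[60,[3.5,0,0],0],[60,[5,0,0],0],[60,[5,0,0],0],[60,[5,0,0],0]]' >/dev/null; python3 - <<'E'
from h import *
f=grab_frame("wrist");save(f,"w5.png",(220,20,420,260),2.5)
E
```

```text
(no output)
```

View pics/w5.png

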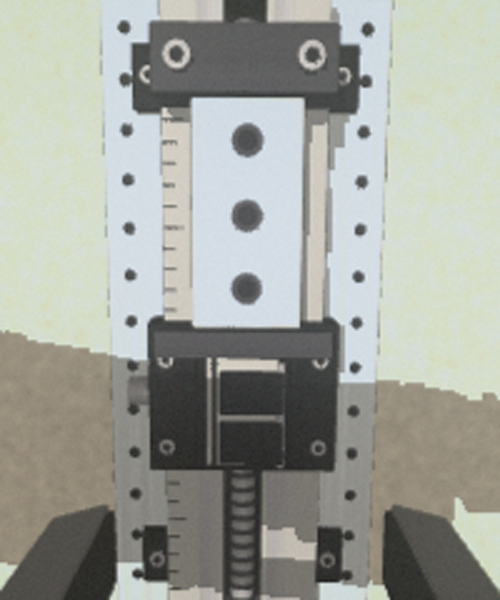

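The crop shows the block (holes at 247,140/215/288) square on the centre line. Its ends touch the stop (row 97) and the carriage face (row ~325), with no gap at either end.

```bash
python3 -c "
from cell import env
print(env.job_done())"
```

```text
the job is handed in; nothing more can be done
None
```

The job is handed in: the long block lies on the stage bed, nipped between carriage and stop by the handwheel, with no gap visible at either end in the last wrist picture; no verdict was returned.

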